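# Take down the lock-off plate and switch the chiller back on

### The arm

A 6-joint arm with a two-finger parallel gripper is mounted at the origin on a cart in front of the work surface, level with it; the furniture and walls round the work are solid. World frame = base frame: x ahead of the robot, y to its left, z up, the work surface at z = 0. Lengths are in m, angles in rad, forces in N, time in s.
With the tool pointing down it reaches from about 0.375 to 0.925 m from the base axis. Payload 5.7 kg.
Tool frame: the origin (TCP) lies midway between the tips of the shut fingers; the grasp point (between the pads) lies 19 mm behind it; z points along the fingers, y is the line along which they close (so a half turn about z gives the same grasp; the last joint's range is limited). The gripper opens to 85 mm and grips with 20 to 120 N. Pads are 22 mm wide; open, the fingers measure 114 mm over their backs; the gripper's body (76 mm by 85 mm) begins 54 mm behind the grasp point. The pads swing forward as they close: fully open they stand 13 mm farther back than shut.
Start: joints at [-1.436, 0.359, 1.51, -0, 1.272, -0.115], TCP at [0.148, -0.581, 0.231] pointing down, gripper open.
Joint ranges: [-2.97, 2.97], [-1.01, 2.36], [0.21, 2.38], [-0.96, 4.11], [0.2, 2.71], [-2.98, 2.98]. Speed limits (rad/s): [2.39, 2.39, 3.14, 3.14, 3.14, 3.14].

### API

Orientations are given as a rotation vector (axis times angle).
In Python, from cell import observe, imaging, r gives the robot as it stands.
- The arm moves only by the tool jog_arm, never from a script. Its argument "steps" is one flat list of numbers, 5 for each row, row after row: the closure, from 0 (fully open) to 1 (shut), then the shift along the tool's x, y, z in units of 30 mm (1.0 is 30 mm), then the turn about the tool's z in units of 8 degrees (1.0 is 8 degrees). In form: [claw, tx, ty, tz, roll, claw, tx, ty, tz, roll, ...]. A call has 1 to 8 rows; each row shifts and turns the commanded pose from where the row before left it, along the tool's axes as they then stand; what a row does not reach is not made up. A row lasts 1/10 s, in which the tool goes at most 50 mm and 8.59 degrees, less where a joint would pass 70% of its speed; a pose out of reach is approached as far as the arm can. A call with a number of a shift or a turn outside -1 to 1 is refused whole. A call with a gripper value outside its range is refused whole. The fingers move at their own pace and stop on an object; "squeeze" is the grip in N (left out, the last holds). Time passes only in rows, so rows that do not move let the fingers close. It gives the time, the measured TCP pose, the force, the opening and the grip force at its end, in the units of the state.
- observe(): the state, without advancing time (a new reading comes with each control period).
- imaging.grab_frame(name): name is "side" or "top" or "wrist"; returns (picture, depth): 384x512x3 uint8, blue, green, red; 384x512 float32, m along the optical axis (not along the pixel's ray), 0 where there is no reading.
- imaging.calibration(name): a dict with "fx", "fy", "cx", "cy" (pixels), "k1" (the pictures are not rectified: a ray, as slopes to the right and down, at radius r is drawn at 1 + k1 r^2 times it, then the intrinsics apply), "pose" (4x4, takes a point from camera to world coordinates). Camera axes: x right, y up, looking along -z (the intrinsics and any distortion apply to the point x, -y, -z); pixel columns grow to the right and rows downward; lengths in m; the calibration is good to about 2 mm. A picture is of the moment at which its call begins: read the wrist's pose just before it. calibration takes no time and is no camera call; for the wrist camera it gives the pose at the moment of the call.
- r.close_job(): hands the job in; it is judged then, once.
The state is a dict: "t": time; "joint_positions": joint angles; "joint_velocities": joint speeds; "effort": joint torques, N m; "position": TCP position; "eef_rot": TCP orientation; "wrist_force": force on the tool from outside, world axes, zero at the start; "ft_torque": the same for the moment, N m; "opening": finger opening in m; "gripper_force": force on a finger pad.
Only numpy, scipy, OpenCV 4.12 (cv2) and the standard library are available. Lean on these libraries where they do the work, as an engineer would, in place of code of your own. Each camera call takes 0.05 s, during which the arm holds its last target. There are 200 camera calls.

### The job

Put the drinks chiller back in service: slide the lock-off plate up on its two studs until the wide ends of its keyholes clear the stud heads, take it off the steel control box and stand it upright, about centred, in the slot of the wooden rack, then let go of it. Next turn the isolator with the long bar handle a quarter turn clockwise (seen from above) to on, and last of all throw the lever on the control box fully over towards the front, to on. Leave the isolator with the short handle off, and do not disturb the other things on the worktop.

Things in the scene. Friction and masses are not known exactly. Their poses are not given: they have to be found in the camera images.
- control_box: Steel control box fixed to the worktop, 90 deep (x) x 170 wide (y) x 120 mm high. Origin at the centre of its underside; z up, -x is its front. A lever stands on its top; the lever's pivot is a line along y at x = -10, z = 134 mm. The lock-off plate hangs on two studs on its front.
- plate: Loose aluminium lock-off plate, 0.16 kg, 8 thick (x), 140 wide (y), 135 mm high (z); origin at the middle of its bottom edge. It starts hung upright on the studs, close to the box's front, bottom about 33 and top about 168 mm above the worktop, and there blocks the lever's way to on. It clears the stud heads when drawn 18 mm or more straight away from the front.
- plate_grip (a point): Middle of the plate's grip rail, with the plate's axes: a black bar 14 mm thick (x), 90 long (y), 26 mm high along the plate's top edge; the point is 122 mm above the plate's bottom edge and 13 mm below its top. Free space in front and behind it; grip it from above across its thickness.
- plate_center (a point): Centre of the plate, 67.5 mm above its bottom edge, with the plate's axes. Its two keyholes lie at y = +40 and -40 mm: a slot 11 mm wide from 78 down to 56 mm above the bottom edge, then a wide end 26 x 26 mm from 56 to 30 mm. Hung, the shanks bear on the slots' top ends; raised 31.5 mm (28 to 35) the heads can pass through the wide ends.
- rack: Low wooden rack fixed to the worktop, 120 mm long (its y), about 70 mm wide, 56 mm high, with one slot along its y: 18 mm wide, floor 12 mm above the worktop, the mouth widening from 45 mm up to about 25 mm wide; open at both ends. Origin at the centre of its underside; z up. A plate standing in the slot is 140 mm long on the 120 mm rack and may lean up to 0.2 rad.
- long_grip (a point): Middle of the bar handle of the isolator to turn on, on its vertical turning axis, 81 mm above the worktop: a black upright-sided bar 110 mm long (along the point's x), 16 mm thick (y), its top 95 and its underside 63 mm above the worktop, over a black disc of 54 mm across. It sits on a grey box 90 x 90 x 46 mm fixed to the worktop. The point turns with the handle.
- long_handle (a joint): Angle of the long bar handle (rad): 0 = off, 1.571 = on, a quarter turn clockwise seen from above. An over-centre spring (up to about 0.16 N m) pushes it to the nearer end: past half-way it snaps on by itself when let go.
- short_grip (a point): Middle of the handle of the other isolator, same grey box and height but a short stubby handle 56 mm long (x) and 16 mm thick (y). Leave it off. The two isolators may stand in either place.
- short_handle (a joint): Angle of the short handle (rad): 0 = off, 1.571 = on. It must stay off.
- lever_tip (a point): Free end of the lever on the control box, 80 mm from its pivot: a steel stem 10 mm thick with a black round grip, 22 mm thick and about 50 mm long, at the end. At the start it leans back (box's +x); there is free space behind it. A wall cabinet (underside about 450 mm up, x beyond about 0.58 m, y below about 0.13 m) hangs to the right behind the box: keep the arm out of it.
- lever (a joint): Angle of the lever (rad): 0 = off, leaning back 0.9 rad from vertical; 0.9 = vertical; 1.8 = on, leaning forward (box's -x) 0.9 rad. Its weight carries it to the nearer end (it takes about 1.5 N at the grip to raise it): pushed past vertical it falls on by itself.
- spice_jar: Bystander: spice jar with red cap, 45 mm across, 106 mm high, standing; origin under its centre.
- mill: Bystander: dark wooden pepper mill, 58 mm across, 170 mm high, standing; origin under its centre.
- jar: Bystander: jar with yellow lid, 63 mm across, 94 mm high, standing; origin under its centre.
- corkscrew: Bystander: folded waiter's corkscrew lying flat, 33 x 110 x 14 mm; origin under its centre.
- mug_1: Bystander: white mug, 92 mm across, 95 mm high; origin under its centre.
- studs (a point): Point on the box's front face midway between its two studs, 107.5 mm above the worktop, with the box's axes. The studs lie at y = +40 and -40 mm from it and stick out along -x: shank 7 mm thick and 13 mm long, then a round head 16 mm across, ending 18 mm from the face.

How it is judged:
By the outcome, as a careful person would: the job done as asked, in the order asked, and still so for the second after the job is handed in, with the robot touching nothing.
It also fails if it takes over 64 s, if anything falls off the work surface, if the arm or the gripper's body presses on something with over 40 N, if the wrist force passes 120 N, or if a joint passes its speed limit or range.

## Working session

There is one attempt and no reset: what is moved stays moved. The work goes in short steps, Python scripts to look and compute and a tool call to move; the robot and the scene stay as the last step left them, time stands still between calls to the robot, and variables do not carry over. Pictures are saved under pics/ and viewed, at most 10 in all, crops included, and the job is handed in when it is done.

Besides the shell and the picture viewer there is one more tool, called after "Request:" as name(argument=value, ...) on one line, values as JSON. jog_arm: Moves the arm, as the interface text tells. Its arguments: {"type":"object","properties":{"steps":{"type":"array","items":{"type":"number","minimum":-1,"maximum":1}},"squeeze":{"type":"number"}},"required":["steps"]}

```bash
mkdir -p pics; ls
cat > h.py <<'E'
import numpy as np, cv2
from cell import observe, imaging, r
def unproj(c,depth,mask=None):
    h,w=depth.shape; u,v=np.meshgrid(np.arange(w),np.arange(h))
    K=np.array([[c['fx'],0,c['cx']],[0,c['fy'],c['cy']],[0,0,1]],float)
    p=cv2.undistortPoints(np.stack([u,v],-1).reshape(-1,1,2).astype(float),K,np.array([c['k1'],0,0,0,0.])).reshape(h,w,2)
    P=np.stack([p[...,0]*depth,-p[...,1]*depth,-depth],-1)
    T=np.array(c['pose']); return P@T[:3,:3].T+T[:3,3]
def grab(n):
    c=imaging.calibration(n); im,d=imaging.grab_frame(n)
    return im,d,unproj(c,d)
E
python3 - <<'E'
from h import *
for n in ('side','top'):
    im,d,P=grab(n); P[d==0]=np.nan
    cv2.imwrite(f'pics/{n}0.png',im); np.savez(f'{n}0.npz',im=im,d=d,P=P)
    c=imaging.calibration(n); print(n,{k:c[k] for k in c if k!='pose'}); print(np.round(c['pose'],3).tolist())
print(observe())
E
```

```text
pics
side {'fx': 364.4757685492543, 'fy': 364.4757685492543, 'cx': 252.00705038176685, 'cy': 194.52884938299206, 'k1': -0.04898643992803786}
[[-0.993, 0.034, -0.115, 0.444], [-0.119, -0.38, 0.917, 0.941], [-0.013, 0.925, 0.381, 0.491], [0.0, 0.0, 0.0, 1.0]]
top {'fx': 400.9636067905328, 'fy': 400.9636067905328, 'cx': 256.63628348020416, 'cy': 193.3778093933286, 'k1': 0.0167732918721439}
[[-0.025, 0.986, -0.163, 0.37], [-1.0, -0.023, 0.014, 0.06], [0.01, 0.163, 0.987, 1.153], [0.0, 0.0, 0.0, 1.0]]
{'t': 0.1, 'joint_positions': array([-1.43608212e+00,  3.59450856e-01,  1.51132076e+00,  5.88570231e-05,
        1.27251427e+00, -1.15098123e-01]), 'joint_velocities': array([ 4.75700073e-04, -3.70703160e-03, -2.35745967e-03,  1.04042318e-03,
        1.30913656e-03, -8.36666342e-05]), 'effort': array([-8.75395722e-05, -5.28652310e+01, -2.79349387e+01, -1.72444534e-04,
        5.01394927e-03, -3.57704053e-06]), 'position': array([ 0.14826459, -0.58076081,  0.23052831]), 'eef_rot': array([-3.11544052e+00, -3.91146708e-01, -6.22228357e-05]), 'wrist_force': array([-0.48910943, -0.57537186,  0.12758267]), 'ft_torque': array([-0.00960987,  0.02103263,  0.00844189]), 'gripper_force': 0.0, 'opening': 0.0856367087431631}
```

View pics/top0.png

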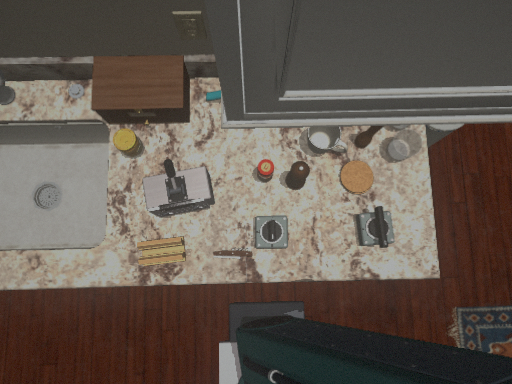

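View pics/side0.png

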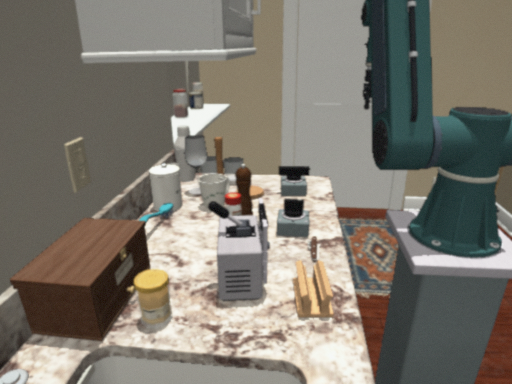

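Top view: control box at (178,190) with the plate at its front edge, rack at (162,251), corkscrew (233,253), short isolator (271,232), long isolator (376,228), jars at (125,140) and (265,170), mill (298,175). The side view agrees with this.

Run:
```python
from h import *
def rect(pts,n):
    pts=pts.astype(np.float32); (c,s,a)=cv2.minAreaRect(pts[:,:2]*1000); print(n,len(pts),'c',np.round(c,1),'size',np.round(s,1),'ang',round(a,1),'zmed',np.round(np.median(pts[:,2])*1000,1))
for n in ('top','side'):
    z=np.load(n+'0.npz'); P=z['P'];im=z['im'].astype(int); d=z['d']
    dark=im.max(2)<60
    def sel(x0,x1,y0,y1,z0,z1,m=None):
        k=(P[...,0]>x0)&(P[...,0]<x1)&(P[...,1]>y0)&(P[...,1]<y1)&(P[...,2]>z0)&(P[...,2]<z1)
        return P[k if m is None else k&m]
    print(n,'table',np.nanmedian(sel(.2,.5,.2,.5,-.03,.03)[:,2]), 'valid',(d>0).mean())
    if n=='top':
        for nm,(u,v) in dict(box=(178,190),rack=(162,251),cork=(233,253),short=(271,232),long=(376,228),jar=(125,140),spice=(265,170),mill=(298,175)).items(): print(nm,np.round(P[v,u],3))
    np.set_printoptions(suppress=True)
    for nm,a in dict(boxtop=(.3,.65,.1,.5,.11,.128),rail=(.3,.5,.1,.5,.148,.18),rack=(.2,.38,.2,.5,.045,.065),racklow=(.2,.38,.2,.5,.03,.065),shortbox=(.2,.45,-.1,.12,.035,.053),shorth=(.2,.45,-.1,.12,.085,.105),longbox=(.2,.45,-.4,-.15,.035,.053),longh=(.2,.45,-.4,-.15,.085,.105),lever=(.42,.65,.1,.5,.135,.26)).items():
        s=sel(*a)
        if len(s)>5: rect(s,nm)
```

```text
top table -8.631874499376302e-05 valid 0.9957987467447916
box [0.551 0.246 0.142]
rack [0.401 0.313 0.012]
cork [0.391 0.114 0.013]
short [0.441 0.009 0.1  ]
long [ 0.448 -0.279  0.062]
jar [0.702 0.4   0.091]
spice [0.606 0.021 0.108]
mill [ 0.581 -0.062  0.151]
boxtop 1868 c [552.7 253.7] size [108.2 169.6] ang 10.2 zmed 119.8
rail 49 c [497.8 291.4] size [ 5.1 46.5] ang 2.1 zmed 164.9
rack 139 c [378.1 308.5] size [ 12.7 117.3] ang 5.5 zmed 55.0
racklow 139 c [378.1 308.5] size [ 12.7 117.3] ang 5.5 zmed 55.0
shortbox 405 c [425.3   6.9] size [47.9 90.1] ang 0.6 zmed 45.6
shorth 75 c [434.9   6.5] size [16.1 29.3] ang 88.8 zmed 94.0
longbox 314 c [ 428.6 -285.9] size [47.1 90.5] ang 3.5 zmed 45.8
longh 138 c [ 421.9 -286.6] size [53.2 17.7] ang 4.0 zmed 94.2
lever 676 c [533.6 265.8] size [136.7 122.5] ang 39.9 zmed 166.1
side table -0.000359833892384559 valid 0.9960123697916666
boxtop 1560 c [551.8 257.3] size [104.5 168.6] ang 9.7 zmed 119.6
rail 61 c [497.2 291.8] size [ 6.  52.1] ang 0.8 zmed 165.4
rack 177 c [374.  312.5] size [ 14.6 115.4] ang 2.0 zmed 54.2
racklow 212 c [372.5 312.6] size [115.5  14.9] ang 90.0 zmed 53.5
shortbox 212 c [426.2  12. ] size [89.  46.1] ang 89.0 zmed 45.3
shorth 59 c [433.6  12.8] size [31.7 16.3] ang 8.5 zmed 91.8
longbox 109 c [ 428.7 -278.7] size [45.  86.7] ang 3.4 zmed 45.5
longh 61 c [ 421.4 -285. ] size [52.8 21.3] ang 1.5 zmed 92.5
lever 658 c [529.9 266.9] size [138.1 121.6] ang 42.1 zmed 166.3
```

```bash
python3 - <<'E'
from h import *
np.set_printoptions(suppress=True)
def rect(pts,n):
    pts=pts.astype(np.float32); (c,s,a)=cv2.minAreaRect(pts[:,:2]*1000); print(n,len(pts),'c',np.round(c,1),'size',np.round(s,1),'ang',round(a,1),'zmed',np.round(np.median(pts[:,2])*1000,1))
for n in ('top','side'):
    z=np.load(n+'0.npz'); P=z['P'];im=z['im'].astype(int); d=z['d']
    def sel(x0,x1,y0,y1,z0,z1):
        k=((P[...,0]>x0)&(P[...,0]<x1)&(P[...,1]>y0)&(P[...,1]<y1)&(P[...,2]>z0)&(P[...,2]<z1)).astype(np.uint8)
        nn,l,st,_=cv2.connectedComponentsWithStats(k)
        return P[k>0],[P[l==i] for i in range(1,nn) if st[i,4]>15]
    for nm,a in dict(boxtop=(.3,.65,.1,.5,.116,.123),plate=(.44,.53,.1,.5,.152,.175),rack=(.3,.46,.2,.42,.048,.06),floor=(.3,.46,.2,.42,.008,.016),shortbox=(.35,.55,-.1,.09,.040,.05),shorth=(.35,.55,-.1,.09,.088,.1),longbox=(.35,.55,-.4,-.2,.04,.05),longh=(.35,.55,-.4,-.2,.088,.1),lever=(.57,.68,.1,.4,.15,.23),jar=(.64,.8,.35,.5,.08,.1),cork=(.35,.43,.06,.2,.008,.02)).items():
        s,cc=sel(*a)
        if len(s)>5:
            rect(s,n+' '+nm)
            if nm in('rack','plate','lever'):
                for c in cc: rect(c,'    ')
E
python3 - <<'E'
import cv2,numpy as np
im=cv2.imread('pics/top0.png')[140:280,120:260]; im2=cv2.imread('pics/side0.png')[180:320,190:340]
a=cv2.resize(im,(400,400),interpolation=cv2.INTER_CUBIC);b=cv2.resize(im2,(400,400),interpolation=cv2.INTER_CUBIC)
cv2.imwrite('pics/crop0.png',np.hstack([a,b]))
E
```

```text
top boxtop 1577 c [552.6 253.4] size [107.  168.8] ang 9.9 zmed 119.7
top plate 316 c [510.2 246.2] size [ 15.6 139. ] ang 10.6 zmed 166.6
     316 c [510.2 246.2] size [ 15.6 139. ] ang 10.6 zmed 166.6
top rack 552 c [402.1 310.2] size [ 60.6 119.1] ang 5.6 zmed 54.6
     279 c [423.1 312.3] size [ 18.4 119.1] ang 5.6 zmed 54.4
     271 c [380.2 308.2] size [ 16.7 118.2] ang 5.5 zmed 54.8
top floor 350 c [401.7 306.4] size [ 71.6 125.8] ang 5.0 zmed 11.8
top shortbox 646 c [445.2   6.5] size [88.8 88.3] ang 88.6 zmed 45.4
top shorth 125 c [446.7   6.3] size [16.  52.9] ang 88.8 zmed 94.5
top longbox 520 c [ 450.  -284.3] size [89.6 90.4] ang 4.3 zmed 45.8
top longh 261 c [ 449.8 -284.9] size [109.1  17.6] ang 3.6 zmed 94.2
top lever 172 c [595.7 261.4] size [52.1 21.3] ang 6.3 zmed 180.7
     172 c [595.7 261.4] size [52.1 21.3] ang 6.3 zmed 180.7
top jar 546 c [726.4 412.8] size [109.3 125.2] ang 0.3 zmed 92.6
top cork 220 c [390.7 116.8] size [106.9  27.9] ang 88.6 zmed 11.8
side boxtop 1287 c [554.4 257.6] size [102.1 166.6] ang 11.7 zmed 119.7
side plate 218 c [508.2 247.8] size
[... 197 characters left out ...]
 16.6 121.3] ang 5.9 zmed 54.1
     309 c [378.7 309.8] size [ 18. 121.] ang 5.4 zmed 54.1
side floor 557 c [400.9 313.4] size [ 70.7 119.2] ang 5.6 zmed 11.5
side shortbox 317 c [447.1  11.6] size [89.  87.9] ang 88.9 zmed 45.8
side shorth 76 c [446.5  10.3] size [17.5 55.3] ang 86.8 zmed 93.2
side longbox 164 c [ 450.8 -279.6] size [89.  86.4] ang 3.4 zmed 45.6
side longh 100 c [ 449.6 -284.8] size [108.3  22.8] ang 1.9 zmed 94.0
side lever 250 c [593.5 266.5] size [48.9 15.9] ang 11.9 zmed 175.6
     250 c [593.5 266.5] size [48.9 15.9] ang 11.9 zmed 175.6
side jar 1160 c [732.5 424.8] size [130.5 116.1] ang 81.1 zmed 92.6
side cork 137 c [391.5 116.7] size [ 28.  109.6] ang 4.6 zmed 11.9
```

View pics/crop0.png

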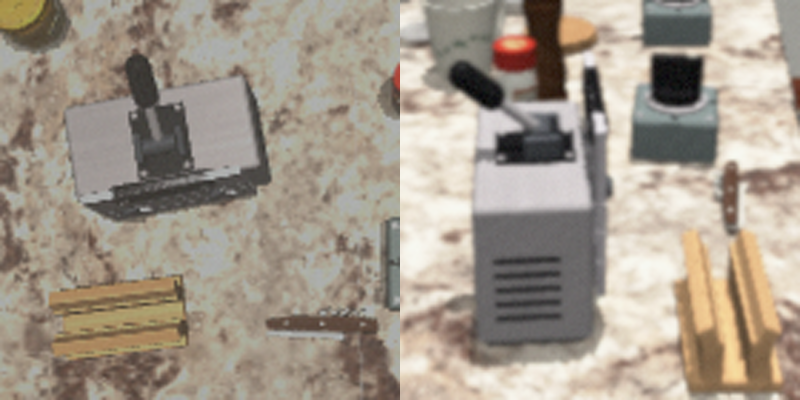

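The crop shows the plate hung on the box front, with its rail at top-crop (180,190). The lever leans back towards (140,75), and the rack slot runs through (118,320). Moving now: first rise and turn the tool.

Request:
jog_arm(steps=[0,0,0,-0.15,-1,0,0,0,-0.15,-1,0,0,0,-0.15,-1,0,0,0,-0.15,-1,0,0,0,-0.15,-1,0,0,0,-0.15,-1,0,0,0,-0.15,-1,0,0,0,-0.15,-1], squeeze=40)

```text
t: 0.9
position: [0.1483, -0.5809, 0.2669]
eef_rot: [-2.43, -1.99, -0.001]
wrist_force: [-0.1, 0.3, -0.3]
opening: 0.0853
gripper_force: 0.0
```

Request:
jog_arm(steps=[0,0,0,0,-0.915,0,0,0,0,-0.915,0,0,0,0,-0.915,0,0.95,0.745,0,0,0,0.95,0.745,0,0,0,0.95,0.745,0,0,0,0.95,0.745,0,0,0,0.95,0.745,0,0])

```text
t: 1.7
position: [0.2332, -0.4196, 0.2669]
eef_rot: [-2.014, -2.41, -0.001]
wrist_force: [0.4, 0.8, 0.9]
opening: 0.0851
gripper_force: 0.0
```

Request:
jog_arm(steps=[0,0.95,0.745,0,0,0,0.95,0.745,0,0,0,0.95,0.745,0,0,0,0.95,0.745,0,0,0,0.95,0.745,0,0,0,0.95,0.745,0,0,0,0.95,0.745,0,0,0,0.95,0.745,0,0])

```text
t: 2.5
position: [0.3683, -0.1634, 0.2672]
eef_rot: [-2.014, -2.411, -0.0]
wrist_force: [0.6, -0.1, 0.2]
opening: 0.0854
gripper_force: 0.0
```

Request:
jog_arm(steps=[0,0.95,0.745,0,0,0,0.95,0.745,0,0,0,0.975,0.3,0,0,0,0.975,0.3,0,0,0,0.975,0.3,0,0,0,0.975,0.3,0,0,0,0.975,0.3,0,0,0,0.975,0.3,0,0])

```text
t: 3.3
position: [0.4234, 0.0827, 0.2671]
eef_rot: [-2.013, -2.411, 0.0]
wrist_force: [0.6, -0.2, -0.5]
opening: 0.0855
gripper_force: 0.0
```

Request:
jog_arm(steps=[0,0.975,0.3,0,0,0,0.975,0.3,0,0,0,0.975,0.3,0,0,0,0.975,0.3,0,0,0,0.975,0.3,0,0,0,0,0,0,0,0,0,0,0,0])

```text
t: 4.0
position: [0.4415, 0.2334, 0.2669]
eef_rot: [-2.011, -2.413, 0.002]
wrist_force: [-0.3, -0.4, -0.6]
opening: 0.0858
gripper_force: 0.0
```

```bash
cat >> h.py <<'E'
from scipy.spatial.transform import Rotation as R
def rect(pts,n=''):
    (c,s,a)=cv2.minAreaRect(pts[:,:2].astype(np.float32)*1000); print(n,len(pts),'c',np.round(c,1),'size',np.round(s,1),'ang',round(a,1),'z',np.round(np.percentile(pts[:,2],[5,50,95])*1000,1)); return c
def sel(P,x0,x1,y0,y1,z0,z1):
    return P[(P[...,0]>x0)&(P[...,0]<x1)&(P[...,1]>y0)&(P[...,1]<y1)&(P[...,2]>z0)&(P[...,2]<z1)]
def psi():
    M=R.from_rotvec(observe()['eef_rot']).as_matrix(); return np.degrees(np.arctan2(M[1,0],M[0,0]))
def go(x,y,z):
    "units to go in tool axes"
    o=observe(); M=R.from_rotvec(o['eef_rot']).as_matrix()
    print('pos',np.round(o['position'],4),'psi',round(psi(),2),'units',np.round(M.T@(np.array([x,y,z])-o['position'])/.03,3))
E
python3 - <<'E'
from h import *
im,d,P=grab('wrist'); P[d==0]=np.nan; cv2.imwrite('pics/w1.png',im); np.savez('w1.npz',im=im,P=P)
rect(sel(P,.44,.56,.1,.4,.152,.175),'plate')
rect(sel(P,.44,.58,.1,.4,.116,.123),'boxtop')
for z0 in (.162,.165): rect(sel(P,.44,.56,.1,.4,z0,.172),'platetop')
go(.509,.247,.15)
E
```

```text
plate 2198 c [510.  247.5] size [ 15.4 139.5] ang 9.7 z [155.  166.8 168.4]
boxtop 5787 c [537.3 256.5] size [ 85.4 176.9] ang 0.1 z [118.  119.6 122.4]
platetop 1827 c [510.4 247.3] size [ 14.5 139. ] ang 9.6 z [163.7 167.1 168.4]
platetop 1634 c [510.1 247.2] size [ 13.5 139. ] ang 9.8 z [165.6 167.2 168.5]
pos [0.4414 0.2328 0.2669] psi 100.31 units [0.066 2.306 3.894]
```

View pics/w1.png

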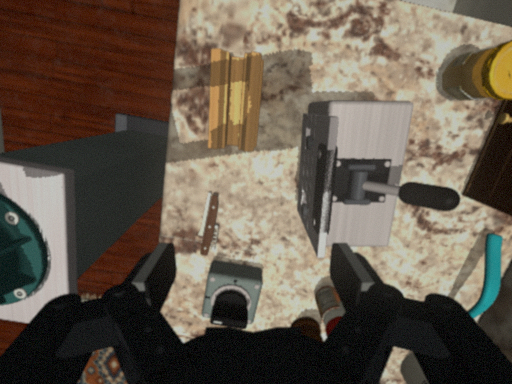

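The wrist view shows the plate edge from (303,115) to (320,250) and the lever grip at (430,195), with the fingers at the bottom. The plate is at (510, 247), turned about 10°. Closing halfway, then descending onto the rail.

Request:
jog_arm(steps=[0.5,0.02,0.6,0,0,0.5,0.02,0.6,0,0,0.5,0.02,0.6,0,0,0.5,0.02,0.55,0,0,0.5,0,0,0.6,0,0.5,0,0,0.6,0,0.5,0,0,0.6,0,0.5,0,0,0.5,0])

```text
t: 4.85
position: [0.5104, 0.2465, 0.1973]
eef_rot: [-2.015, -2.409, 0.002]
wrist_force: [0.7, 0.9, -0.4]
opening: 0.0425
gripper_force: 0.0
```

Run:
```python
from h import *
go(.510,.2474,.136); print(observe()['opening'],observe()['wrist_force'])
im,d,P=grab('wrist'); P[d==0]=np.nan
rect(sel(P,.46,.56,.1,.4,.162,.172),'platetop')
```

```text
pos [0.5104 0.2465 0.1973] psi 100.18 units [ 0.033 -0.006  2.044]
0.04249683129906335 [ 0.69167343  0.90947116 -0.41532241]
platetop 3054 c [510.4 247.7] size [ 14.  138.9] ang 9.9 z [164.6 167.1 168.3]
```

Request:
jog_arm(steps=[0.5,0.03,0,0.6,0,0.5,0,0,0.6,0,0.5,0,0,0.5,0,0.5,0,0,0.34,0,1,0,0,0,0,1,0,0,0,0,1,0,0,0,0,1,0,0,0,0], squeeze=60)

```text
t: 5.7
position: [0.5112, 0.2493, 0.1379]
eef_rot: [2.013, 2.411, 0.002]
wrist_force: [-1.0, -0.9, -0.9]
opening: 0.0134
gripper_force: 60.9
```

Request:
jog_arm(steps=[1,0,0,-0.25,0,1,0,0,-0.25,0,1,0,0,-0.25,0,1,0,0,-0.25,0,1,0,0,-0.05,0,1,0,0,0,0])

```text
t: 6.3
position: [0.5111, 0.2493, 0.1692]
eef_rot: [2.013, 2.411, 0.002]
wrist_force: [-0.0, -0.6, -1.1]
opening: 0.013
gripper_force: 60.9
```

Run:
```python
from h import *
o=observe(); print(o['position'],o['wrist_force'],o['ft_torque'],psi())
for n in('top','side'):
    im,d,P=grab(n); P[d==0]=np.nan
    rect(sel(P,.46,.56,.1,.4,.188,.208),n+'platetop')
    cv2.imwrite(f'pics/{n}2.png',im)
```

```text
[0.51106145 0.24929679 0.16924347] [-0.02888137 -0.58580391 -1.11563716] [-2.61420677e-05  1.16179214e-02  3.30399325e-02] 100.27797297984515
topplatetop 114 c [510.7 246.3] size [ 14.7 137.9] ang 11.4 z [191.  198.5 201.5]
sideplatetop 302 c [507.2 250.7] size [133.8  40.2] ang 85.6 z [189.4 198.2 205.4]
```

Request:
jog_arm(steps=[1,0,-0.15,0,0,1,0,-0.2,0,0,1,0,-0.2,0,0,1,0,-0.2,0,0])

```text
t: 6.8
position: [0.4877, 0.2449, 0.1684]
eef_rot: [-2.013, -2.411, 0.001]
wrist_force: [-0.8, 0.8, -0.8]
opening: 0.0133
gripper_force: 60.9
```

Request:
jog_arm(steps=[1,0,-0.3,0,0,1,0,-0.3,0,0,1,0,-0.3,0,0,1,0,0,0,0])

```text
t: 7.2
position: [0.4601, 0.2399, 0.1685]
eef_rot: [-2.013, -2.411, 0.002]
wrist_force: [0.1, -0.2, -1.8]
opening: 0.0131
gripper_force: 60.8
```

Run:
```python
from h import *
o=observe(); print(o['position'],o['wrist_force'],o['ft_torque'],psi(),o['opening'])
im,d,P=grab('side'); P[d==0]=np.nan
cv2.imwrite('pics/side3.png',cv2.resize(im[130:330,180:380],(600,600)))
im,d,P=grab('top'); P[d==0]=np.nan
rect(sel(P,.43,.53,.1,.4,.18,.204),'top')
```

```text
[0.4601468  0.23991598 0.16853869] [ 0.09594052 -0.18617001 -1.84742186] [0.00905482 0.01438502 0.00946702] 100.29232552388572 0.013096805247383525
top 122 c [469.9 194.6] size [15.2 50.8] ang 10.7 z [185.4 197.5 200.5]
```

View pics/side3.png

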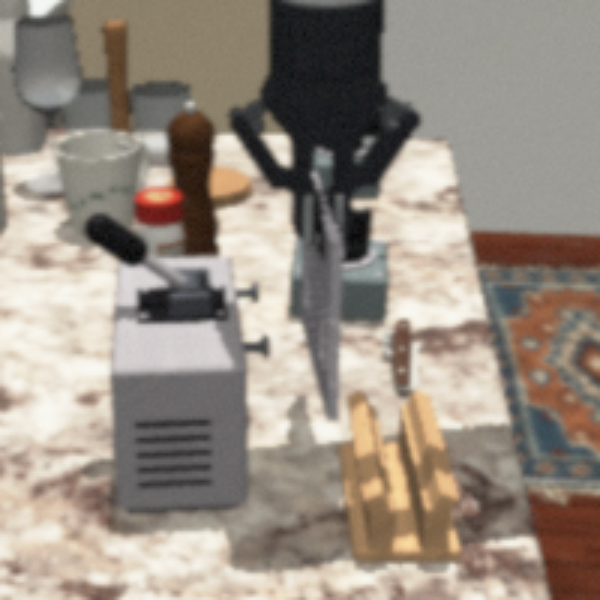

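The plate is clear of the studs at crop (320,300), upright between box and rack; the slot is around crop (395,470). Carrying it over the rack.

Request:
jog_arm(steps=[1,0,0,-0.3,0.3,1,0,0,-0.3,0.29,1,0.52,-0.34,0,0,1,0.52,-0.34,0,0,1,0.52,-0.34,0,0,1,0.52,-0.34,0,0,1,0.52,-0.34,0,0,1,0,0,0,0])

```text
t: 8.1
position: [0.403, 0.3145, 0.1867]
eef_rot: [-2.109, -2.328, -0.001]
wrist_force: [-0.7, 0.3, -0.7]
opening: 0.0135
gripper_force: 60.9
```

Request:
jog_arm(steps=[1,0,0,0,0])

```text
t: 8.2
position: [0.4042, 0.3132, 0.1867]
eef_rot: [2.109, 2.327, 0.001]
wrist_force: [0.3, -0.5, -1.3]
opening: 0.0132
gripper_force: 60.9
```

Run:
```python
from h import *
go(.4016,.3130,.1)
for n in('top','side','wrist'):
    im,d,P=grab(n); P[d==0]=np.nan; np.savez(n+'4.npz',P=P)
    cv2.imwrite(f'pics/{n}4.png',im)
    for a in ((.35,.45,.2,.42,.205,.225),(.35,.45,.2,.42,.082,.105),(.35,.45,.2,.42,.048,.06)):
        s=sel(P,*a)
        if len(s)>10: rect(s,n)
```

```text
pos [0.4042 0.3132 0.1867] psi 95.62 units [ 0.003 -0.091  2.891]
top 152 c [400.6 272.5] size [61.7 32.4] ang 88.5 z [207.  215.8 219.5]
top 19 c [403.6 280.1] size [ 5.6 79.2] ang 10.1 z [ 82.8  92.2 104. ]
top 360 c [403.3 299.8] size [60.9 97.7] ang 5.5 z [49.6 54.3 58.5]
side 375 c [403.3 319.3] size [ 40.6 123.9] ang 20.9 z [206.3 215.9 223.1]
side 151 c [407.2 313.7] size [  7.9 141.7] ang 8.9 z [ 83.7  93.2 104. ]
side 544 c [401.1 313.1] size [ 61.5 120.6] ang 5.9 z [49.6 54.  57.1]
wrist 6368 c [405.2 327.3] size [105.4  39. ] ang 80.4 z [209.3 216.  223. ]
wrist 2960 c [401.9 312.2] size [ 61.2 118.7] ang 5.6 z [50.2 54.7 57.3]
```

Run:
```python
from h import *
P=np.load('side4.npz')['P']
for z0,z1 in((.082,.105),(.11,.13),(.14,.16)):
    s=sel(P,.35,.45,.22,.366,z0,z1); vx,vy,x0,y0=cv2.fitLine(s[:,:2].astype(np.float32),cv2.DIST_HUBER,0,.001,.001).ravel()
    print(len(s),'yaw',np.degrees(np.arctan2(-vx,vy))if vy>0 else np.degrees(np.arctan2(vx,-vy)),'x at y=.312',x0+vx/vy*(.312-y0))
for n in('side','wrist','top'):
    P=np.load(n+'4.npz')['P']; s=sel(P,.37,.435,.25,.38,.009,.016)
    if len(s)>10: rect(s,n+' floor')
    for a,b in((.36,.4),(.4,.44)):
        s=sel(P,a,b,.25,.38,.050,.06); rect(s,n+' wall')
go(.4016,.3130,.1)
```

```text
88 yaw 5.6976795 x at y=.312 0.40753293
96 yaw 5.9952097 x at y=.312 0.4071632
81 yaw 5.615314 x at y=.312 0.4077845
side floor 453 c [407.  314.5] size [ 59.7 118.1] ang 7.0 z [ 9.9 11.8 14.5]
side wall 233 c [377.6 310.8] size [ 16.5 119.6] ang 4.7 z [50.9 54.3 57.4]
side wall 275 c [423.8 315.3] size [ 15.8 120.4] ang 5.9 z [50.7 54.2 57. ]
wrist floor 112 c [409.1 347.7] size [57.7 66.1] ang 20.4 z [ 9.5 11.5 14. ]
wrist wall 1532 c [379.6 310. ] size [ 16.5 118.7] ang 5.6 z [51.2 54.7 57.4]
wrist wall 1306 c [424.7 314.5] size [ 15.6 118.4] ang 6.2 z [51.5 54.8 57.3]
top floor 153 c [402.5 300.8] size [64.9 99. ] ang 0.4 z [ 9.2 11.9 15.1]
top wall 201 c [381.6 298. ] size [17.4 97.2] ang 5.5 z [50.8 54.4 58.6]
top wall 126 c [428.3 297.8] size [14.3 89.4] ang 2.4 z [51.3 54.5 58.2]
pos [0.4045 0.3126 0.1867] psi 95.52 units [ 0.024 -0.097  2.889]
```

Request:
jog_arm(steps=[1,0.01,-0.08,0,0,1,0,0,0.3,0,1,0,0,0.4,0,1,0,0,0.4,0,1,0,0,0.4,0,1,0,0,0.3,0,1,0,0,0.3,0,1,0,0,0.1,0])

```text
t: 9.15
position: [0.4008, 0.3128, 0.1194]
eef_rot: [-2.111, -2.326, 0.003]
wrist_force: [-0.8, -0.2, -1.3]
opening: 0.0132
gripper_force: 60.9
```

Request:
jog_arm(steps=[1,0,0,0.05,0,1,0,0,0,0])

```text
t: 9.35
position: [0.4015, 0.3132, 0.1192]
eef_rot: [-2.111, -2.326, -0.0]
wrist_force: [-0.8, 0.3, -1.4]
opening: 0.0131
gripper_force: 60.9
```

Request:
jog_arm(steps=[1,0,0,0.06,0,1,0,0,0,0,1,0,0,0,0])

```text
t: 9.65
position: [0.4015, 0.3132, 0.1176]
eef_rot: [2.111, 2.326, 0.001]
wrist_force: [1.1, 1.0, -2.1]
opening: 0.013
gripper_force: 60.9
```

Run:
```python
from h import *
o=observe(); print(o['position'],o['wrist_force'])
im,d,P=grab('side'); P[d==0]=np.nan
cv2.imwrite('pics/side5.png',cv2.resize(im[200:330,260:390],(520,520)))
for z0,z1 in((.062,.075),(.1,.12)):
    s=sel(P,.35,.45,.22,.366,z0,z1); vx,vy,x0,y0=cv2.fitLine(s[:,:2].astype(np.float32),cv2.DIST_HUBER,0,.001,.001).ravel()
    print(len(s),'yaw',np.degrees(np.arctan2(-vx,vy)),'x at y=.312',x0+vx/vy*(.312-y0), s[:,1].min())
s=sel(P,.35,.45,.36,.45,.062,.12); print('y range',s[:,1].max())
s=sel(P,.35,.45,.22,.42,.05,.16); print(np.percentile(s[:,1],[1,99]))
```

```text
[0.40148845 0.31318939 0.1176143 ] [ 1.11985359  0.9555184  -2.12178826]
42 yaw -174.22906 x at y=.312 0.40448594 0.24171257622332598
41 yaw -174.15523 x at y=.312 0.4049318 0.2989026288672777
y range 0.3835167795962239
[0.25678127 0.38249786]
```

View pics/side5.png

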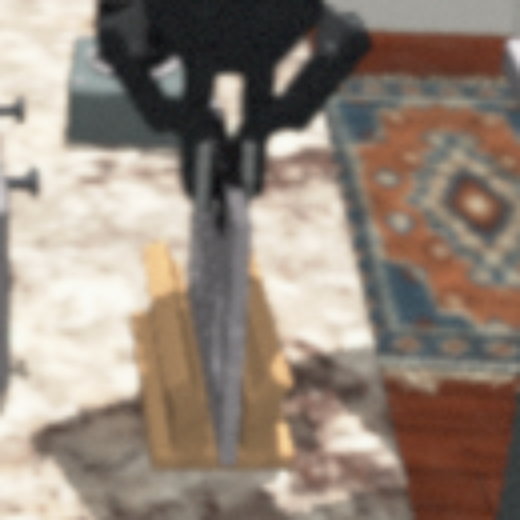

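The plate is standing in the slot, its edge running from crop (215,190) to (228,460) with the rack walls on both sides. Releasing it.

Request:
jog_arm(steps=[1,0,0,0.03,0,1,0,0,0,0,0.5,0,0,0,0,0,0,0,0,0,0,0,0,0,0,0,0,0,0,0,0,0,0,0,0])

```text
t: 10.4
position: [0.4013, 0.3131, 0.1164]
eef_rot: [-2.111, -2.326, 0.0]
wrist_force: [-1.0, -0.3, -0.2]
opening: 0.0839
gripper_force: 0.0
```

Request:
jog_arm(steps=[0,0,0,-0.3,0,0,0,0,-0.7,0,0,0,0,-1,0,0,0,0,-1,0,0,0,0,-1,0,0,0,0,-0.5,0,0,0,0,0,0])

```text
t: 11.1
position: [0.4029, 0.314, 0.2546]
eef_rot: [2.11, 2.325, 0.009]
wrist_force: [0.6, -0.6, -0.5]
opening: 0.0851
gripper_force: 0.0
```

Run:
```python
from h import *
o=observe(); print(o['position'],o['wrist_force'],o['opening'],o['joint_positions'])
im,d,P=grab('wrist'); P[d==0]=np.nan
rect(sel(P,.34,.46,.22,.41,.125,.155),'wrist plate')
im,d,P=grab('side'); P[d==0]=np.nan
for z0,z1 in((.062,.075),(.1,.12),(.14,.153)):
    s=sel(P,.35,.45,.22,.41,z0,z1); print(len(s),np.round(s.min(0),3),np.round(s.max(0),3),np.round(np.median(s,0),3))
im,d,P=grab('top'); P[d==0]=np.nan
rect(sel(P,.40,.5,-.38,-.2,.088,.1),'longh')
go(.45,-.2847,.2)
```

```text
[0.40292001 0.31402932 0.25458348] [ 0.57274929 -0.59784441 -0.51405555] 0.08510275970192 [5.26689373e-01 2.04732938e-01 1.67193725e+00 9.39586787e-05
 1.25890877e+00 4.29687677e-01]
wrist plate 1618 c [401.  311.8] size [ 14.8 140.1] ang 5.8 z [143.4 146.3 147.6]
77 [0.39  0.244 0.063] [0.411 0.384 0.075] [0.4   0.346 0.069]
124 [0.39  0.243 0.1  ] [0.411 0.383 0.119] [0.399 0.359 0.108]
255 [0.389 0.245 0.14 ] [0.411 0.382 0.148] [0.4   0.325 0.146]
longh 244 c [ 449.7 -284.4] size [100.2  17.9] ang 4.3 z [89.2 94.3 98. ]
pos [0.4007 0.3127 0.2507] psi 95.55 units [-19.978  -0.289   1.7  ]
```

The plate stands upright and centred at (401, 312), and the gripper is free of it. On to the long isolator.

Request:
jog_arm(steps=[0,-1,-0.015,0,0,0,-1,-0.015,0,0,0,-1,-0.015,0,0,0,-1,-0.015,0,0,0,-1,-0.015,0,0,0,-1,-0.015,0,0,0,-1,-0.015,0,0,0,-1,-0.015,0,0])

```text
t: 12.05
position: [0.4199, 0.0727, 0.2501]
eef_rot: [-2.11, -2.325, 0.003]
wrist_force: [0.1, -0.9, -0.0]
opening: 0.0852
gripper_force: 0.0
```

Request:
jog_arm(steps=[0,-1,-0.015,0,0,0,-1,-0.015,0,0,0,-1,-0.015,0,0,0,-1,-0.015,0,0,0,-1,-0.015,0,0,0,-1,-0.015,0,0,0,-1,-0.015,0,0,0,-1,-0.015,0,0])

```text
t: 12.85
position: [0.4396, -0.1661, 0.2499]
eef_rot: [-2.109, -2.324, 0.001]
wrist_force: [0.4, -0.6, 0.7]
opening: 0.0854
gripper_force: 0.0
```

Request:
jog_arm(steps=[0,-1,-0.015,0,0,0,-1,-0.015,0,0,0,-1,-0.015,0,0,0,-1,-0.015,0,0,0,0,0,0,-1,0,0,0,0,-1,0,0,0,0,-1,0,0,0,0,-1])

```text
t: 13.65
position: [0.4495, -0.2844, 0.2496]
eef_rot: [-1.379, -2.819, -0.001]
wrist_force: [-0.6, 0.2, -0.8]
opening: 0.0857
gripper_force: 0.0
```

Request:
jog_arm(steps=[0,0,0,0.3,-1,0,0,0,0.3,-1,0,0,0,0.3,-1,0,0,0,0.3,-1,0,0,0,0.3,-1,0,0,0,0.3,-1,0,0,0,0,-1,0,0,0,0,0])

```text
t: 14.45
position: [0.4493, -0.2841, 0.1956]
eef_rot: [0.099, -3.137, -0.004]
wrist_force: [0.2, 0.2, 0.3]
opening: 0.0855
gripper_force: 0.0
```

Run:
```python
from h import *
o=observe(); print(o['position'],o['wrist_force'],o['opening'],o['joint_positions'])
im,d,P=grab('wrist'); P[d==0]=np.nan
cv2.imwrite('pics/w6.png',im)
rect(sel(P,.36,.54,-.38,-.2,.088,.1),'longh')
rect(sel(P,.36,.54,-.38,-.2,.04,.05),'longbox')
go(.45,-.2847,.065)
```

```text
[ 0.44934476 -0.28410932  0.19555826] [0.17675087 0.23109731 0.26095267] 0.08554767079911257 [-6.93826320e-01  3.00103057e-01  1.69865353e+00  7.05819831e-05
  1.14670396e+00 -2.32779650e+00]
longh 1801 c [ 449.6 -285.1] size [109.2  15.8] ang 4.0 z [91.3 94.1 95.5]
longbox 3336 c [ 449.7 -285.1] size [89.6 89.7] ang 3.9 z [42.5 45.4 49.5]
pos [ 0.4497 -0.2844  0.196 ] psi -176.62 units [-0.019 -0.021  4.368]
```

Request:
jog_arm(steps=[0,0,-0.02,0.8,0,0,0,-0.01,0.8,0,0,0,0,0.8,0,0,0,0,0.8,0,0,0,0,0.6,0,0,0,0,0.42,-0.07,0,0,0,0,0], squeeze=40)

```text
t: 15.2
position: [0.4494, -0.285, 0.0691]
eef_rot: [0.11, -3.137, -0.004]
wrist_force: [0.1, 0.2, 0.1]
opening: 0.0853
gripper_force: 0.0
```

Request:
jog_arm(steps=[0.5,0,0,0,0,1,0,0,0,0,1,0,0,0,0,1,0,0,0,0,1,0,0,0,0])

```text
t: 15.7
position: [0.4507, -0.2852, 0.0715]
eef_rot: [-0.111, 3.139, 0.002]
wrist_force: [-1.1, 1.5, 7.3]
opening: 0.015
gripper_force: 39.5
```

Request:
jog_arm(steps=[1,0,0,-0.1,0,1,0,0,0,0.6,1,0,0,0,0.8,1,0,0,0,0.9,1,0,0,0,0.9,1,0,0,0,0.9,1,0,0,0,0.9,1,0,0,0,0.9])

```text
t: 16.5
position: [0.4504, -0.2859, 0.0718]
eef_rot: [-1.161, -2.918, -0.0]
wrist_force: [4.3, -4.1, -23.6]
opening: 0.0153
gripper_force: 44.1
```

Request:
jog_arm(steps=[1,0,0,0,0.9,1,0,0,0,0.9,1,0,0,0,0.9,1,0,0,0,0.9,1,0,0,0,0.8,1,0,0,0,0.4,1,0,0,0,0])

```text
t: 17.2
position: [0.4499, -0.2861, 0.0718]
eef_rot: [-2.052, -2.377, 0.001]
wrist_force: [3.4, -5.3, -22.1]
opening: 0.015
gripper_force: 44.2
```

Request:
jog_arm(steps=[0.5,0,0,0,0,0,0,0,0,0,0,0,0,0,0,0,0,0,0,0,0,0,0,-0.5,0,0,0,0,-1,0,0,0,0,-1,0,0,0,0,-1,0])

```text
t: 18.0
position: [0.4504, -0.2857, 0.1802]
eef_rot: [2.05, 2.38, 0.0]
wrist_force: [0.4, -0.1, 0.1]
opening: 0.0854
gripper_force: 0.0
```

Request:
jog_arm(steps=[0,0,0,-1,0,0,0,0,-1,0,0,0,0,-1,0,0,0,0,0,0])

```text
t: 18.4
position: [0.4527, -0.2875, 0.2737]
eef_rot: [2.044, 2.374, 0.0]
wrist_force: [0.8, -0.8, -0.4]
opening: 0.0854
gripper_force: 0.0
```

Run:
```python
from h import *
o=observe(); print(o['position'],o['wrist_force'],o['opening'])
im,d,P=grab('wrist'); P[d==0]=np.nan
rect(sel(P,.36,.54,-.38,-.2,.088,.1),'longh')
im,d,P=grab('top'); P[d==0]=np.nan
rect(sel(P,.40,.5,-.06,.07,.088,.1),'shorth')
rect(sel(P,.34,.46,.22,.41,.125,.155),'plate')
rect(sel(P,.3,.65,.1,.5,.116,.123),'boxtop')
rect(sel(P,.57,.68,.1,.4,.15,.23),'lever')
im,d,P=grab('side'); P[d==0]=np.nan
rect(sel(P,.57,.68,.1,.4,.15,.23),'lever')
go(.43,.0,.25)
```

```text
[ 0.45267024 -0.2875392   0.27368262] [ 0.81303168 -0.81739299 -0.3767782 ] 0.08537116367053824
longh 1113 c [ 449.7 -284.5] size [ 16.  108.4] ang 3.7 z [91.5 94.2 95.6]
shorth 126 c [446.8   6.2] size [16.1 53.1] ang 88.4 z [90.8 94.  97.1]
plate 295 c [401.8 310.3] size [ 15.4 139. ] ang 4.9 z [137.1 146.1 149.6]
boxtop 1703 c [505.9 268. ] size [207.8 208.5] ang 5.5 z [116.8 119.6 122.5]
lever 174 c [595.4 260.9] size [52.2 21.4] ang 9.7 z [157.4 180.4 192.8]
lever 249 c [593.5 266.2] size [49.3 16.8] ang 14.1 z [156.2 176.  191. ]
pos [ 0.4501 -0.2855  0.2685] psi 98.52 units [9.511 0.747 0.621]
```

The long handle now lies across (quarter turn, on) and everything else is unchanged. On to the lever with shut fingers.

Request:
jog_arm(steps=[1,0.94,0.14,0,0,1,0.94,0.14,0,0,1,0.94,0.14,0,0,1,0.94,0.14,0,0,1,0.94,0.14,0,0,1,0.94,0.14,0,0,1,0.94,0.14,0,0,1,0.94,0.14,0,0])

```text
t: 19.35
position: [0.4491, -0.0564, 0.2673]
eef_rot: [-2.049, -2.378, 0.002]
wrist_force: [0.7, -0.9, 0.5]
opening: 0.0001
gripper_force: 0.0
```

Request:
jog_arm(steps=[1,0.94,0.14,0,0,1,0.94,0.14,0,0,1,0.94,0.14,0,0,1,0.94,0.14,0,0,1,0.94,0.14,0,0,1,0.94,0.14,0,0,1,0.94,0.14,0,0,1,0.94,0.14,0,0])

```text
t: 20.15
position: [0.4489, 0.1712, 0.2673]
eef_rot: [-2.049, -2.379, 0.004]
wrist_force: [-0.7, -0.3, 0.3]
opening: 0.0003
gripper_force: 0.0
```

Request:
jog_arm(steps=[1,0.94,0.14,0,0,1,0,0,0,-1,1,0,0,0,-1,1,0,0,0,-1,1,0,0,0,-1,1,0,0,0,-1,1,0,0,0,-1,1,0,0,0,-1])

```text
t: 20.95
position: [0.449, 0.1985, 0.2672]
eef_rot: [-0.683, -3.063, 0.002]
wrist_force: [0.5, 1.1, 0.4]
opening: -0.0
gripper_force: 0.0
```

Request:
jog_arm(steps=[1,0,0,0,-1,1,0,0,0,-1,1,0,0,0,-1,1,0,0,0,-1,1,0,0,0,-0.45,1,0,0,0,0])

```text
t: 21.55
position: [0.4491, 0.1985, 0.2673]
eef_rot: [0.277, -3.126, 0.001]
wrist_force: [-0.2, -0.1, 0.1]
opening: 0.0001
gripper_force: 0.0
```

Run:
```python
from h import *
o=observe(); print(o['joint_positions'],o['opening'])
go(.6535,.273,.27)
im,d,P=grab('wrist'); P[d==0]=np.nan; cv2.imwrite('pics/w7.png',im)
rect(sel(P,.48,.68,.1,.4,.135,.23),'lever')
rect(sel(P,.58,.68,.1,.4,.135,.23),'lever')
im,d,P=grab('top'); P[d==0]=np.nan
s=sel(P,.6,.9,.2,.5,.02,.4); s=s[s[:,0]>.64]; print(np.round(np.percentile(s,[1,50,99],axis=0),3).tolist())
```

```text
[ 2.75366724e-01  1.68267717e-01  1.68588408e+00  1.05504050e-04
  1.29054043e+00 -1.47239240e+00] 0.00010774592308341956
pos [0.4491 0.1985 0.2673] psi -169.86 units [-7.145  1.245 -0.112]
lever 173 c [546.5 268.8] size [19.  20.9] ang 36.0 z [136.  138.7 141.3]Traceback (most recent call last):
  File "<stdin>", line 6, in <module>
  File "h.py", line 14, in rect
    (c,s,a)=cv2.minAreaRect(pts[:,:2].astype(np.float32)*1000); print(n,len(pts),'c',np.round(c,1),'size',np.round(s,1),'ang',round(a,1),'z',np.round(np.percentile(pts[:,2],[5,50,95])*1000,1)); return c
                                                                                                                                                      ~~~~~~~~~~~~~^^^^^^^^^^^^^^^^^^^^
    return _quantile_unchecked(
        a, q, axis, out, overwrite_input, method, keepdims, weights)
    return _ureduce(a,
                    func=_quantile_ureduce_func,
    ...<5 lines>...
                    overwrite_input=overwrite_input,
                    method=method)
    r = func(a, **kwargs)
    result = _quantile(arr,
                       quantiles=q,
    ...<2 lines>...
                       out=out,
                       weights=wgt)
    slices_having_nans = np.isnan(arr[-1, ...])
                                  ~~~^^^^^^^^^
IndexError: index -1 is out of bounds for axis 0 with size 0
```

View pics/w7.png

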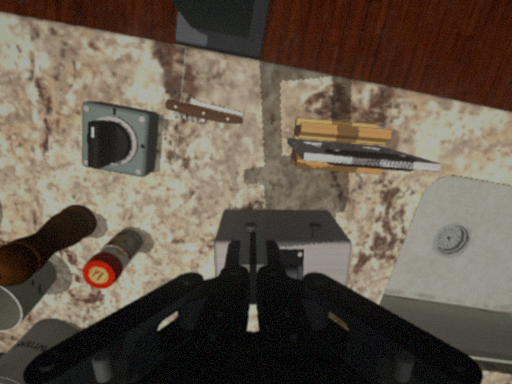

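The wrist view shows the plate in the rack at (360,155), the short handle still off at (100,140), and the control box below the fingers. Moving behind the lever.

Request:
jog_arm(steps=[1,-0.893,0.156,0,0,1,-0.893,0.156,0,0,1,-0.893,0.156,0,0,1,-0.893,0.156,0,0,1,-0.893,0.156,0,0,1,-0.893,0.156,0,0,1,-0.893,0.156,0,0,1,-0.893,0.156,0,0])

```text
t: 22.4
position: [0.6551, 0.2735, 0.2676]
eef_rot: [0.273, -3.128, 0.0]
wrist_force: [0.4, 0.1, 0.5]
opening: 0.0002
gripper_force: 0.0
```

Run:
```python
from h import *
go(.6535,.273,.16)
P=np.load('top0.npz')['P']; s=sel(P,.64,1,.15,.4,.02,.4)
print('things behind',np.round(s.min(0),3),np.round(s.max(0),3)); s=s[s[:,1]<.36]; print(np.round(s.min(0),3),np.round(np.median(s,0),3))
im,d,P=grab('side'); cv2.imwrite('pics/side8.png',cv2.resize(im[100:320,130:350],(600,600)))
P[d==0]=np.nan
rect(sel(P,.57,.635,.22,.3,.15,.21),'lever')
```

```text
pos [0.6551 0.2735 0.2676] psi -170.01 units [ 0.049 -0.008  3.587]
things behind [0.672 0.15  0.02 ] [0.948 0.4   0.346]
[0.766 0.15  0.02 ] [0.938 0.269 0.131]
lever 247 c [593.7 267. ] size [48.8 16.6] ang 8.8 z [157.  175.8 191. ]
```

View pics/side8.png

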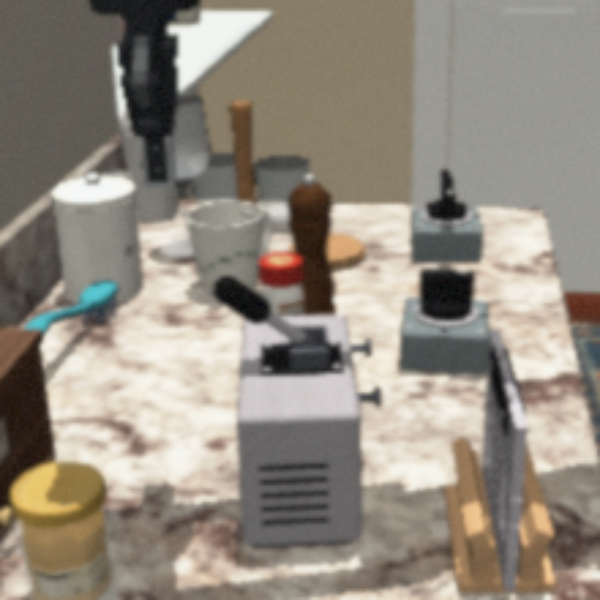

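The lever leans back at crop (240,297) and the shut fingers are behind it at crop (155,150), with free space around. Descending and pushing it forward.

Request:
jog_arm(steps=[1,0,0,0.8,0,1,0,0,0.8,0,1,0,0,0.8,0,1,0,0,0.7,0,1,0,0,0.45,0,1,0,0,0,0])

```text
t: 23.05
position: [0.6526, 0.2727, 0.1594]
eef_rot: [0.275, -3.124, 0.002]
wrist_force: [-0.3, 1.2, 0.3]
opening: -0.0001
gripper_force: 0.0
```

Request:
jog_arm(steps=[1,0.3,0,0,0,1,0.3,0,0,0,1,0.3,0,0,0,1,0.3,0,0,0,1,0.3,0,0,0,1,0.3,0,0,0,1,0.3,0,0,0,1,0.3,0,0,0])

```text
t: 23.85
position: [0.5821, 0.2604, 0.1621]
eef_rot: [0.277, -3.128, 0.0]
wrist_force: [1.2, -0.7, 0.2]
opening: -0.0002
gripper_force: 0.0
```

Request:
jog_arm(steps=[1,0.3,0,0,0,1,0.3,0,0,0,1,0.3,0,0,0,1,0.3,0,0,0,1,0.2,0,0,0,1,0,0,0,0,1,0,0,0,0])

```text
t: 24.55
position: [0.5424, 0.2533, 0.1624]
eef_rot: [-0.277, 3.129, 0.0]
wrist_force: [0.1, 0.8, -0.0]
opening: -0.0001
gripper_force: 0.0
```

Run:
```python
from h import *
o=observe(); print(o['position'],o['wrist_force'])
im,d,P=grab('side'); cv2.imwrite('pics/side9.png',cv2.resize(im[100:320,130:350],(600,600)))
P[d==0]=np.nan
for x0,x1 in((.44,.53),(.57,.65)):
    s=sel(P,x0,x1,.2,.3,.14,.21); print(len(s), np.round(np.median(s,0),3) if len(s) else '')
```

```text
[0.5423852  0.25334876 0.16239141] [ 0.08890299  0.83973467 -0.03839086]
268 [0.503 0.254 0.176]
0
```

View pics/side9.png

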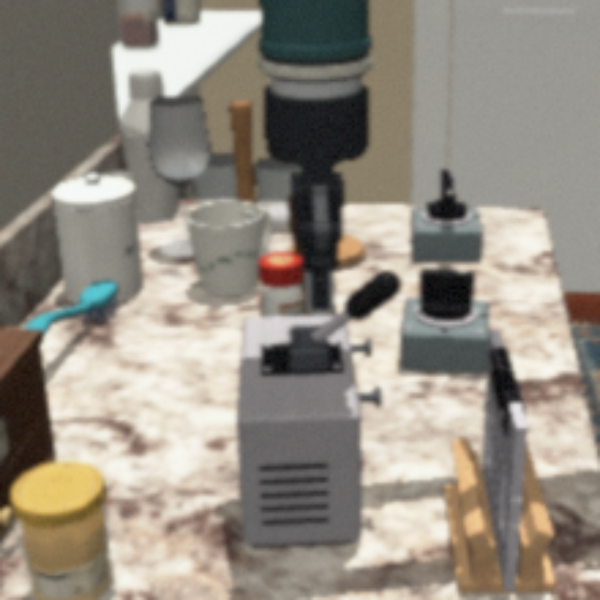

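The lever now leans forward, grip at crop (375,295), mirror image of its start, so it is on. Retreating back and up, then a final check.

Request:
jog_arm(steps=[1,-0.4,0,0,0,1,-0.3,0,-0.5,0,1,0,0,-1,0,1,0,0,-1,0,1,0,0,-1,0,1,0,0,0,0,1,0,0,0,0])

```text
t: 25.3
position: [0.5644, 0.2572, 0.268]
eef_rot: [-0.276, 3.127, 0.001]
wrist_force: [-0.6, 0.2, -0.0]
opening: 0.0
gripper_force: 0.0
```

Run:
```python
from h import *
o=observe(); print(o['t'],o['position'],o['wrist_force'])
im,d,P=grab('side'); P[d==0]=np.nan
s=sel(P,.44,.53,.2,.3,.14,.21); print('lever',len(s),np.round(np.median(s,0),3))
im,d,P=grab('top'); P[d==0]=np.nan
rect(sel(P,.36,.54,-.38,-.2,.088,.1),'longh'); rect(sel(P,.40,.5,-.06,.07,.088,.1),'shorth')
rect(sel(P,.34,.46,.22,.41,.125,.155),'plate'); rect(sel(P,.35,.43,.06,.2,.008,.02),'cork')
for v,u in((170,265),(175,298),(140,125)): print(np.round(P[v,u],3))
print(r.close_job())
```

```text
25.3 [0.56439908 0.2572489  0.26802776] [-0.63275116  0.17514852 -0.04729223]
lever 252 [0.501 0.253 0.176]
longh 247 c [ 449.9 -283.9] size [ 16.1 109.7] ang 3.9 z [90.3 94.5 98. ]
shorth 128 c [446.9   6.3] size [16. 53.] ang 88.5 z [90.5 94.3 98. ]Traceback (most recent call last):
  File "<stdin>", line 7, in <module>
  File "h.py", line 14, in rect
    (c,s,a)=cv2.minAreaRect(pts[:,:2].astype(np.float32)*1000); print(n,len(pts),'c',np.round(c,1),'size',np.round(s,1),'ang',round(a,1),'z',np.round(np.percentile(pts[:,2],[5,50,95])*1000,1)); return c
                                                                                                                                                      ~~~~~~~~~~~~~^^^^^^^^^^^^^^^^^^^^
    return _quantile_unchecked(
        a, q, axis, out, overwrite_input, method, keepdims, weights)
    return _ureduce(a,
                    func=_quantile_ureduce_func,
    ...<5 lines>...
                    overwrite_input=overwrite_input,
                    method=method)
    r = func(a, **kwargs)
    result = _quantile(arr,
                       quantiles=q,
    ...<2 lines>...
                       out=out,
                       weights=wgt)
    slices_having_nans = np.isnan(arr[-1, ...])
                                  ~~~^^^^^^^^^
IndexError: index -1 is out of bounds for axis 0 with size 0
```

Run:
```python
from h import *
im,d,P=grab('side'); P[d==0]=np.nan
s=sel(P,.34,.46,.22,.41,.125,.155); print('plate',len(s),s.min(0),s.max(0))
print(r.close_job())
```

```text
plate 366 [0.3889929  0.24460096 0.12501452] [0.41141355 0.38311651 0.14826142]
the job is handed in; nothing more can be done
None
```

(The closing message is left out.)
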